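# Make up a ring-stand kit and a jar-lid kit in the woodshop

## Robot

A 7-joint arm with a two-finger parallel gripper is mounted at the origin on the work surface. World frame = base frame: x ahead of the robot, y to its left, z up, the work surface at z = 0. Lengths are in mm, angles in rad, forces in N, time in s.
With the tool pointing down it reaches from about 400 to 875 mm from the base axis. Payload 4.4 kg.
Tool frame: the origin (TCP) lies midway between the tips of the shut fingers; the grasp point (between the pads) lies 19 mm behind it; x points along the fingers, y is the direction in which the jaws open and shut, and the axes are right-handed (so a half turn about x gives the same grasp; the last joint's range is limited). The gripper opens to 85 mm and grips with 20 to 120 N. Pads are 22 mm wide; open, the fingers measure 114 mm over their backs; the gripper's body (76 mm by 85 mm) begins 54 mm behind the grasp point. The pads swing forward as they close: fully open they stand 13 mm farther back than shut.
Start: joints at [-1.352, 0.628, 0.038, 1.517, -0.027, 0.996, -0.02], TCP at [182.603, 623.838, 231.313] pointing down, gripper open.
Joint ranges: [-3.06, 3.06], [-0.37, 2.12], [-1.25, 1.32], [0.18, 2.47], [-1.1, 4.24], [0.23, 1.98], [-2.94, 2.94]. Speed limits (rad/s): [2.57, 2.57, 3.14, 3.14, 3.14, 3.14, 3.14].

## Interface

Orientations are given as [roll, pitch, yaw] about the fixed x, y, z axes, in that order (R = Rz(yaw) Ry(pitch) Rx(roll)).
In Python, from cell import ctrl gives the robot as it stands.
- The arm moves only by the tool arm_command, never from a script. Its argument "series" is a list of rows, each a list of 7 numbers: the opening, from 0 (shut) to 1 (fully open), then the shift along the world's x, y, z in cm, then the turn, a rotation vector about the world's x, y, z in degrees. In form: [[claw, x, y, z, rx, ry, rz], ...]. A call has 1 to 20 rows; each row shifts and turns the commanded pose from where the row before left it; what a row does not reach is not made up. A row lasts 1/12 s, in which the tool goes at most 41.7 mm and 7.16 degrees, less where a joint would pass 70% of its speed; a pose out of reach is approached as far as the arm can. A call with a gripper value outside its range is refused whole. The fingers move at their own pace and stop on an object; the grip force is fixed at half the most. Time passes only in rows, so rows that do not move let the fingers close. It gives the time, the measured TCP pose, the force and the opening at its end, in the units of the state.
- ctrl.read_state(): the state, without advancing time (a new reading comes with each control period).
- ctrl.get_image(name): name is "scene" or "top" or "wrist"; returns the picture (400x640x3 uint8, blue, green, red); there is no depth.
- ctrl.calibration(name): a dict with "fovy" (degrees; the focal length in pixels is half the picture's height over the tangent of half this angle, whatever the lens; pixels are square), "cx", "cy" (the principal point, pixels), "k1" (the pictures are not rectified: a ray, as slopes to the right and down, at radius r is drawn at 1 + k1 r^2 times it, then the intrinsics apply), "cam_to_world" (4x4, takes a point from camera to world coordinates); the wrist camera has in their place "T_tool_cam" (4x4, takes a point from camera to tool coordinates, whose origin is the TCP and whose axes are the tool frame's). Camera axes: x right, y up, looking along -z (the intrinsics and any distortion apply to the point x, -y, -z); pixel columns grow to the right and rows downward; lengths in mm; the calibration is good to about 2 mm. A picture is of the moment at which its call begins: read the wrist's pose just before it. calibration takes no time and is no camera call.
- ctrl.finish_job(): hands the job in, once; it reports no verdict.
Trained networks look in the newest picture that a camera, given by its name, has taken for a name from the list of things; names that differ only in an ending like _2 or _b are one class to them, and where a whole thing is asked for, a point or a joint stands for the part that bears it (a point fixed in the world has none). Each returns a list of dicts, best first, with "conf" (0 to 1); they miss things now and then, are a little off and sometimes report something else, mostly with a low value. They report only what shows in the picture. A call takes as long as a camera call. They do not tell look-alikes from the thing itself.
- ctrl.spot_in(label, camera): "centre" ([x, y, z] in mm, in world coordinates, good to about 4 mm: the middle of the surface that is visible of it).
The state is a dict: "clock": time; "qpos": joint angles; "qd": joint speeds; "tau": joint torques, N m; "eef_pos": TCP position; "tool_rot": TCP orientation; "force": force on the tool from outside, world axes, zero at the start; "torque": the same for the moment, N m; "width": finger opening in mm.
Only numpy, scipy, OpenCV 4.12 (cv2) and the standard library are available. Lean on these libraries where they do the work, as an engineer would, in place of code of your own. Each camera call takes 0.05 s, during which the arm holds its last target.

## Task

Make up the two wooden kits from the row of stock. Ring-stand kit, in the long tray: the small thick log slice in the square end cell, the turned post upright in the narrow middle cell and the bar flat and lengthways in the long cell. Jar-lid kit, in the small square tray: the thin log slice flat in the tray, with the mushroom knob standing upright on the middle of it; leave the widest slice, the clamp and the tape measure where they lie.

Things in the scene. Friction and masses are not known exactly. Their poses are not given: they have to be found in the camera images.
- foot: Smallest and thickest of the three log slices: upright wooden cylinder with bark, 48 mm across, 34 mm tall, about 50 g. Origin at the centre of its underside, z up.
- disc: Thinnest log slice, the middle one in width: round wooden disc with bark, 62 mm across, 18 mm thick, about 45 g, lying flat. Origin at the centre of its underside, z up; its top is 18 mm above.
- stem: Turned pale wooden post standing upright, 26 mm across at foot and top, slightly waisted (22 mm) between 16 and 34 mm up, 50 mm tall, about 30 g. Origin at the centre of its underside, z up.
- crossbar: Pale wooden bar lying flat: 90 mm long (its y axis), 24 mm wide (its x axis), 16 mm high, about 30 g. Origin at the centre of its underside, z up. At the start its long side runs within 0.35 rad of the world's y.
- knob: Turned pale wooden mushroom knob standing on its base: base 28 mm across, neck 22 mm at 11 mm up, round head 36 mm across from 19 to 27 mm up, 32 mm tall in all, about 25 g. Origin at the centre of its underside, z up. Its head is best gripped about 23 mm up.
- long_tray: Long low wooden tray, fixed, 90 mm (x) by 274 mm (y), three cells in a row along y. Floor 3 mm above the bench; lips and partitions 5 mm wide, tops 8 mm above the bench. Cells are 80 mm in x, centred on x = 0. Along y: square end cell 80 mm, centre y = -92 mm; narrow middle cell 54 mm, centre -20 mm; long end cell 120 mm, centre +72 mm. Origin: centre of underside, z up. Yaw within 0.2 rad of 0.
- square_tray: Small nearly square low wooden kit tray with one cell, fixed to the bench, 100 mm by 100 mm outside, 90 mm by 90 mm inside. Base 3 mm thick, lip 5 mm wide and 8 mm high over all. Origin at the centre of its underside, z up.
- spare: Spare log slice, the widest: 76 mm across, 26 mm thick, with bark. Belongs to no kit. Lies in the row of stock. Origin at the centre of its underside.
- clamp: Black C-clamp lying flat beyond the stock, about 90 by 145 mm, 20 mm high. Not needed. Origin in the middle of its frame at the underside.
- tape: Black tape measure lying beyond the stock, 62 by 62 by 34 mm. Not needed. Origin at the centre of its underside.
Things that resemble listed ones, but are neither listed nor needed, are in the scene too. What is shaped like the disc but orange or turquoise is not meant. Leave any pink look-alike of the stem alone.

How it is judged:
By the outcome, as a careful person would: the job done as asked, in the order asked, and still so for the second after the job is handed in, with the robot touching nothing.
It also fails if it takes over 115 s, if anything falls off the work surface, if the arm or the gripper's body presses on something with over 40 N, if the wrist force passes 120 N, or if a joint passes its speed limit or range.

## Working session

There is one attempt and no reset: what is moved stays moved. The work goes in short steps, Python scripts to look and compute and a tool call to move; the robot and the scene stay as the last step left them, time stands still between calls to the robot, and variables do not carry over. Pictures are saved under pics/ and viewed, and the job is handed in when it is done.

Besides the shell and the picture viewer there is one more tool, called after "Request:" by a JSON object that holds its "api" and its "payload". arm_command: Moves the arm, as the interface text tells. Its arguments: {"type":"object","properties":{"series":{"type":"array"}},"required":["series"]}

```bash
mkdir -p pics; ls
python3 - <<'E'
from cell import ctrl
import cv2
for n in ("scene","top","wrist"):
    im=ctrl.get_image(n); cv2.imwrite(f"pics/{n}0.png",im)
    c=ctrl.calibration(n); print(n,{k:(v if not hasattr(v,'__len__') else [[round(float(a),4) for a in r] for r in v]) for k,v in c.items()})
s=ctrl.read_state(); print(s)
E
```

```text
pics
scene {'fovy': 47.48114036790165, 'cx': 309.46895538438895, 'cy': 200.6611879845495, 'k1': -0.008605501379522974, 'cam_to_world': [[-0.5282, -0.6703, 0.5212, 1075.2155], [0.8491, -0.4095, 0.3338, 317.5705], [-0.0103, 0.6189, 0.7854, 754.6289], [0.0, 0.0, 0.0, 1.0]]}
top {'fovy': 54.28643197533635, 'cx': 320.9364964728318, 'cy': 200.69731037825886, 'k1': -0.08181679037815731, 'cam_to_world': [[0.0262, 0.9977, -0.0625, 546.9354], [-0.9996, 0.0269, 0.0095, 24.8065], [0.0112, 0.0622, 0.998, 1018.2161], [0.0, 0.0, 0.0, 1.0]]}
wrist {'fovy': 60.05965805183194, 'cx': 320.9005035520752, 'cy': 199.0950481252325, 'k1': 0.024266922845890913, 'T_tool_cam': [[-0.0003, 0.3131, -0.9497, -142.3219], [1.0, 0.0002, -0.0003, -0.5738], [0.0001, -0.9497, -0.3131, -80.8002], [0.0, 0.0, 0.0, 1.0]]}
{'clock': 0.15, 'qpos': array([-1.35179613,  0.62909501,  0.03844194,  1.51812077, -0.02700249,
        0.99634556, -0.02000371]), 'qd': array([ 0.00129567, -0.00239547, -0.00045172, -0.00286385,  0.00074265,
        0.00035803, -0.00098734]), 'tau': array([ 1.91184314e-03, -5.63798654e+01,  1.22792065e+00, -1.93650430e+01,
        1.11672314e-02,  7.42605713e-03,  1.53220719e-05]), 'eef_pos': array([182.45738608, 623.3687837 , 230.63090198]), 'tool_rot': array([-1.57154324,  1.56934502, -1.85634287]), 'force': array([-0.35605015, -0.35082151,  0.41029915]), 'torque': array([0.00927316, 0.00503364, 0.06212117]), 'width': 85.42512173441811}
```

View pics/top0.png

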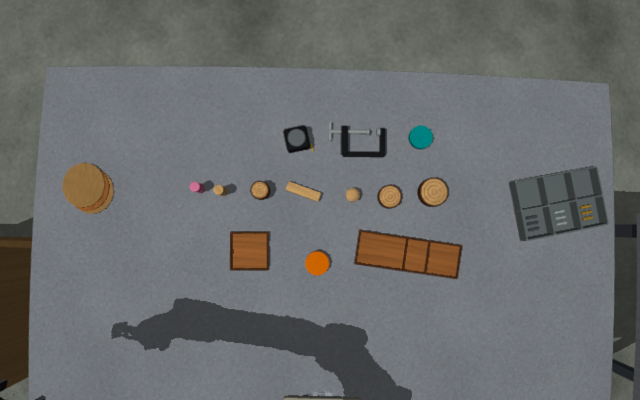

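View pics/scene0.png

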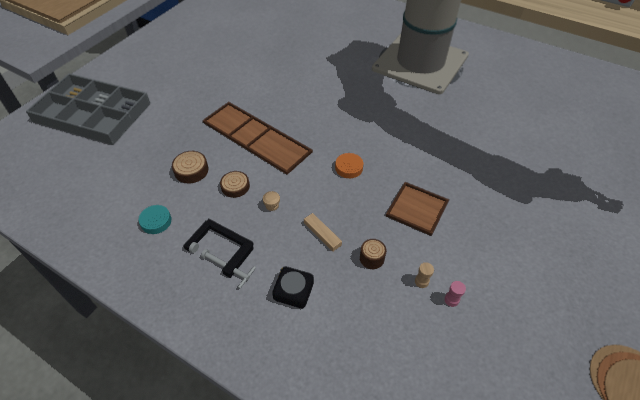

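```bash
cat > h.py <<'E'
import numpy as np, cv2
from cell import ctrl
from scipy.spatial.transform import Rotation as R
def K(c):
    f=200/np.tan(np.radians(c['fovy'])/2); return f,c['cx'],c['cy'],c['k1']
def pose(name,st=None):
    c=ctrl.calibration(name)
    if name!='wrist': return c,np.array(c['cam_to_world'])
    T=np.eye(4); T[:3,:3]=R.from_euler('xyz',st['tool_rot']).as_matrix(); T[:3,3]=st['eef_pos']
    return c,T@np.array(c['T_tool_cam'])
def unproj(name,uv,z,st=None):
    c,T=pose(name,st); f,cx,cy,k=K(c)
    d=(np.array(uv,float)-[cx,cy])/f
    u=d.copy()
    for _ in range(20): u=d/(1+k*(u@u))
    r=T[:3,:3]@np.array([u[0],-u[1],-1]); o=T[:3,3]
    return o+r*(z-o[2])/r[2]
def proj(name,p,st=None):
    c,T=pose(name,st); f,cx,cy,k=K(c)
    q=T[:3,:3].T@(np.array(p,float)-T[:3,3]); a=np.array([q[0],-q[1]])/-q[2]
    a=a*(1+k*(a@a)); return a*f+[cx,cy]
E
python3 - <<'E'
from h import *
for l in "foot disc stem crossbar knob long_tray square_tray spare clamp tape".split():
    print(l,[(np.round(d['centre'],0),round(d['conf'],2)) for d in ctrl.spot_in(l,'top')])
E
```

```text
foot [(array([630., 172.,  32.]), 0.79)]
disc [(array([ 784., -241.,   18.]), 0.77), (array([ 628., -161.,   18.]), 0.63), (array([769., -69.,  14.]), 0.55)]
stem []
crossbar [(array([638.,  68.,  17.]), 0.7), (array([626., -58.,  30.]), 0.48)]
knob [(array([626., -56.,  31.]), 0.5)]
long_tray [(array([ 475., -213.,    2.]), 0.93)]
square_tray [(array([477., 198.,   2.]), 0.97)]
spare [(array([ 638., -268.,   25.]), 0.59)]
clamp [(array([767., -67.,  17.]), 0.72)]
tape [(array([765.,  87.,  33.]), 0.67)]
```

Run:
```python
from h import *
im=cv2.imread('pics/top0.png')
c=im[160:290,180:470]; 
cv2.imwrite('pics/topc.png',cv2.resize(c,None,fx=2.75,fy=2.75,interpolation=cv2.INTER_CUBIC))
st=ctrl.read_state()
print(np.round(R.from_euler('xyz',st['tool_rot']).as_matrix(),3))
hsv=cv2.cvtColor(im,cv2.COLOR_BGR2HSV)
m=((hsv[...,1]>60)).astype(np.uint8)
n,l,s,ce=cv2.connectedComponentsWithStats(m)
for i in range(1,n):
    if s[i,4]>40:
        cnt=(l==i).astype(np.uint8); pts=cv2.findNonZero(cnt); r=cv2.minAreaRect(pts)
        print(s[i],np.round(ce[i],1),np.round(cv2.mean(im,cnt)[:3]), [np.round(x,1) for x in r], np.round(unproj('top',ce[i],0)[:2]))
```

```text
[[-0.     0.281  0.96 ]
 [ 0.     0.96  -0.281]
 [-1.     0.    -0.   ]]
[408 125  26  24 474] [420.4 136.8] [122. 122.   7.] [array([420.5, 137. ]), array([24.1, 23.7]), np.float64(26.6)] [ 789. -246.]
[  62  163   52   51 1979] [ 87.6 187.9] [ 60. 102. 137.] [array([ 87.7, 187.7]), array([53., 45.]), np.float64(35.5)] [628. 643.]
[418 178  30  29 688] [432.8 191.8] [ 72. 115. 150.] [array([432.5, 192. ]), array([28., 29.]), np.float64(90.0)] [ 642. -280.]
[251 181  19  19 282] [259.9 189.9] [ 68. 108. 143.] [array([260., 190.]), array([18., 18.]), np.float64(90.0)] [635. 176.]
[286 181  35  21 347] [303.1 191. ] [ 92. 140. 176.] [array([303.1, 191. ]), array([35.5,  9.8]), np.float64(20.0)] [635.  62.]
[190 182  15  11 132] [196.8 187.1] [108.  85. 150.] [array([197., 187.]), array([10., 14.]), np.float64(90.0)] [638. 343.]
[213 184  15  12 123] [219.9 190. ] [ 75. 114. 143.] [array([220., 190.]), array([12.7, 11.3]), np.float64(45.0)] [632. 281.]
[378 185  24  23 437] [389.4 196.2] [ 73. 116. 152.] [array([389.5, 196. ]), array([22., 23.]), np.float64(90.0)] [ 627. -164.]
[346 188  14  14 159] [352.3 194.4] [ 85. 128. 161.] [array([352.5, 194.5]), array([13., 13.]), np.float64(90.0)] [629. -67.]
[ 355  230  107   49 3557] [407.8 254. ] [ 38.  75. 121.] [array([407.9, 254. ]), array([103.7,  34.7]), np.float64(8.2)] [ 477. -215.]
[ 230  232   39   38 1481] [249.  250.5] [ 39.  77. 124.] [array([249. , 250.5]), array([37., 38.]), np.float64(90.0)] [476. 199.]
[   0  236   32  152 4252] [ 14.1 307.5] [24. 42. 55.] [array([ 15.5, 311.5]), array([151.,  31.]), np.float64(90.0)] [297. 842.]
[305 250  25  26 497] [316.9 262.8] [  9.  98. 192.] [array([316.8, 262.8]), array([24.7, 24. ]), np.float64(45.0)] [449.  21.]
```

View pics/topc.png

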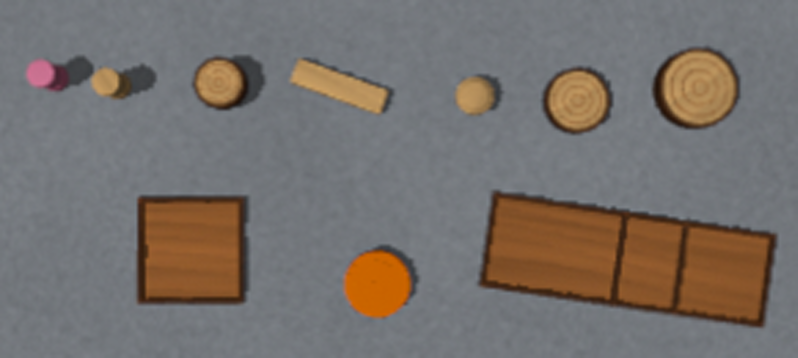

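View pics/wrist0.png

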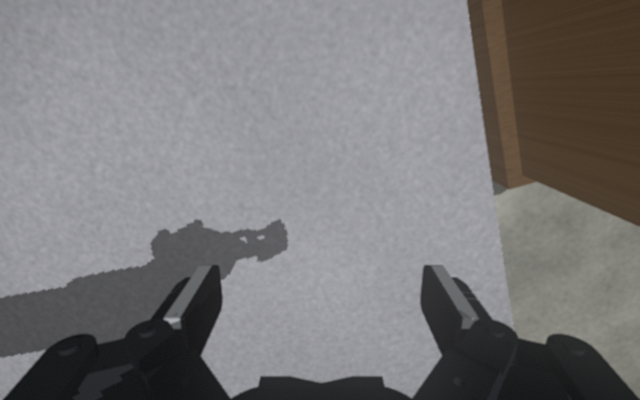

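```bash
cat > fit.py <<'E'
from h import *
from scipy.optimize import least_squares
a=np.linspace(0,2*np.pi,48,endpoint=False)
def rings(rs): return np.array([[r*np.cos(t),r*np.sin(t),z] for r,z in rs for t in a])
def box(x,y,z): return np.array([[i*x/2,j*y/2,k] for i in(-1,1) for j in(-1,1) for k in(0,z)])
M=dict(foot=rings([(24,0),(24,34)]),disc=rings([(31,0),(31,18)]),stem=rings([(13,0),(13,50)]),knob=rings([(14,0),(18,19),(18,27),(9,32)]),
 crossbar=box(24,90,16),long_tray=box(90,274,8),square_tray=box(100,100,8),spare=rings([(38,0),(38,26)]))
def hullc(name,cam,p,z0=0,st=None):
    c,s=np.cos(p[2]),np.sin(p[2]); P=M[name]@np.array([[c,s,0],[-s,c,0],[0,0,1]])+[p[0],p[1],z0]
    return cv2.convexHull(np.array([proj(cam,q,st) for q in P],np.float32))
def mom(h,ang=False):
    m=cv2.moments(h); return np.array([m['m10']/m['m00'],m['m01']/m['m00']])
def obsmask(im,near,smin=60):
    hsv=cv2.cvtColor(im,cv2.COLOR_BGR2HSV); m=(hsv[...,1]>smin).astype(np.uint8)
    n,l,s,ce=cv2.connectedComponentsWithStats(m)
    ok=[i for i in range(1,n) if s[i,4]>40]
    i=min(ok,key=lambda i:np.linalg.norm(ce[i]-near)); return (l==i).astype(np.uint8),ce[i],s[i]
def fit(name,cam,im,p0,z0=0,st=None,smin=60):
    near=mom(hullc(name,cam,p0,z0,st)); m,ce,s=obsmask(im,near,smin)
    cn,_=cv2.findContours(m,cv2.RETR_EXTERNAL,cv2.CHAIN_APPROX_NONE)
    h=cv2.convexHull(np.vstack(cn)); oc=ce
    r=least_squares(lambda v:mom(hullc(name,cam,[v[0],v[1],p0[2]],z0,st))-oc,p0[:2]).x
    yaw=p0[2]
    if name in('crossbar','long_tray','square_tray'):
        def iou(v):
            S=4;k=np.zeros((400*S,640*S),np.uint8)
            cv2.fillPoly(k,[np.int32(hullc(name,cam,v,z0,st)*S+S/2)],1)
            M4=cv2.resize(m,None,fx=S,fy=S,interpolation=cv2.INTER_NEAREST)
            return (k^M4).sum()/S/S
        best=min(((iou([r[0],r[1],y]),y) for y in np.linspace(yaw-.15,yaw+.15,41))); yaw=best[1]
        r=least_squares(lambda v:mom(hullc(name,cam,[v[0],v[1],yaw],z0,st))-oc,r).x
    ha=cv2.contourArea(hullc(name,cam,[r[0],r[1],yaw],z0,st))
    return np.round(r,1),round(yaw,3),'area obs/model',int(m.sum()),int(ha)
E
python3 - <<'E'
from fit import *
g=dict(foot=(630,172,0),disc=(625,-162,0),stem=(625,270,0),knob=(626,-65,0),crossbar=(633,62,-.35),long_tray=(475,-213,-.15),square_tray=(477,198,0),spare=(638,-270,0))
for cam in('top','scene'):
    im=cv2.imread(f'pics/{cam}0.png')
    for n,p in g.items(): print(cam,n,*fit(n,cam,im,np.array(p,float)))
E
```

```text
Traceback (most recent call last):
  File "fit.py", line 22, in fit
    r=least_squares(lambda v:mom(hullc(name,cam,[v[0],v[1],p0[2]],z0,st))-oc,p0[:2]).x
      ~~~~~~~~~~~~~^^^^^^^^^^^^^^^^^^^^^^^^^^^^^^^^^^^^^^^^^^^^^^^^^^^^^^^^^^^^^^^^^
  File "fit.py", line 22, in <lambda>
    r=least_squares(lambda v:mom(hullc(name,cam,[v[0],v[1],p0[2]],z0,st))-oc,p0[:2]).x
                                 ~~~~~^^^^^^^^^^^^^^^^^^^^^^^^^^^^^^^^^^
  File "fit.py", line 10, in hullc
    return cv2.convexHull(np.array([proj(cam,q,st) for q in P],np.float32))
                                    ~~~~^^^^^^^^^^
  File "h.py", line 19, in proj
    c,T=pose(name,st); f,cx,cy,k=K(c)
        ~~~~^^^^^^^^^
  File "h.py", line 7, in pose
    c=ctrl.calibration(name)
ValueError: time passes only in moves, steps and waits
```

```bash
python3 - <<'E'
s=open('h.py').read()
s=s.replace("def pose(name,st=None):\n    c=ctrl.calibration(name)","import pickle,os\ndef cal(n):\n    f=f'cal_{n}.pkl'\n    if not os.path.exists(f): pickle.dump(ctrl.calibration(n),open(f,'wb'))\n    return C.setdefault(n,None) or C.__setitem__(n,pickle.load(open(f,'rb'))) or C[n]\nC={}\ndef pose(name,st=None):\n    c=cal(name)")
open('h.py','w').write(s)
f=open('fit.py').read().replace(",p0[:2]).x",",p0[:2],diff_step=1e-3).x").replace("-oc,r).x","-oc,r,diff_step=1e-3).x")
open('fit.py','w').write(f)
E
cat > run1.py <<'E'
from fit import *
g=dict(foot=(630,172,0),disc=(625,-162,0),stem=(625,270,0),knob=(626,-65,0),crossbar=(633,62,-.35),long_tray=(475,-213,-.15),square_tray=(477,198,0),spare=(638,-270,0))
for cam in('top','scene'):
    im=cv2.imread(f'pics/{cam}0.png')
    for n,p in g.items(): print(cam,n,*fit(n,cam,im,np.array(p,float)))
E
python3 run1.py 2>&1 | tail -20
```

```text
top foot [633.  172.7] 0.0 area obs/model 282 312
top disc [ 626.5 -162.5] 0.0 area obs/model 437 472
top stem [629.5 274.2] 0.0 area obs/model 123 131
top knob [627.5 -64.7] 0.0 area obs/model 159 159
top crossbar [634.   61.9] -0.32 area obs/model 347 337
top long_tray [ 477.4 -215.5] -0.128 area obs/model 3557 3636
top square_tray [476.5 198. ] 0.045 area obs/model 1481 1517
top spare [ 640.9 -275.7] 0.0 area obs/model 688 739
scene foot [632.  172.6] 0.0 area obs/model 633 682
scene disc [ 625.3 -161.9] 0.0 area obs/model 604 653
scene stem [628.8 273.9] 0.0 area obs/model 321 362
scene knob [626.1 -64. ] 0.0 area obs/model 253 282
scene crossbar [632.6  62.9] -0.342 area obs/model 565 630
scene long_tray [ 476.2 -215.1] -0.128 area obs/model 3230 3316
scene square_tray [475.9 198.1] 0.03 area obs/model 1942 1996
scene spare [ 639.4 -274.7] 0.0 area obs/model 917 970
```

Request:
{"api": "arm_command", "payload": {"series": [[1,2.25,-2.25,-0.3,0,0,-3.7],[1,2.25,-2.25,-0.3,0,0,-3.7],[1,2.25,-2.25,-0.3,0,0,-3.7],[1,2.25,-2.25,-0.3,0,0,-3.7],[1,2.25,-2.25,-0.3,0,0,-3.7],[1,2.25,-2.25,-0.3,0,0,-3.7],[1,2.25,-2.25,-0.3,0,0,-3.7],[1,2.25,-2.25,-0.3,0,0,-3.7],[1,2.25,-2.25,-0.3,0,0,-3.7],[1,2.25,-2.25,-0.3,0,0,-3.7],[1,2.25,-2.25,-0.3,0,0,-3.7],[1,2.25,-2.25,-0.3,0,0,-3.7],[1,2.25,-2.25,-0.3,0,0,-3.7],[1,2.25,-2.25,-0.3,0,0,-3.7],[1,2.25,-2.25,-0.3,0,0,-3.7],[1,2.25,-2.25,-0.3,0,0,-3.7],[1,2.25,-2.25,-0.3,0,0,-3.7],[1,2.25,-2.25,-0.3,0,0,-3.7],[1,2.25,-2.25,-0.3,0,0,-3.7],[1,2.25,-2.25,-0.3,0,0,-3.7]]}}

```text
clock: 2.32
eef_pos: [633.6, 172.8, 171.3]
tool_rot: [2.629, 1.57, 1.05]
force: [-0.1, 0.4, -0.7]
width: 85.2
```

Request:
{"api": "arm_command", "payload": {"series": [[1,0,0,0,0,0,0],[1,0,0,0,0,0,0]]}}

```text
clock: 2.48
eef_pos: [633.7, 171.2, 171.0]
tool_rot: [0.24, 1.569, -1.34]
force: [-0.5, 0.6, 0.6]
width: 85.4
```

```bash
cat > look.py <<'E'
import sys
from fit import *
tag=sys.argv[1]
s=ctrl.read_state(); im=ctrl.get_image('wrist'); cv2.imwrite(f'pics/w_{tag}.png',im)
m=R.from_euler('xyz',s['tool_rot']).as_matrix()
print(s['clock'],np.round(s['eef_pos'],1),'x',np.round(m[:,0],3),'yawy',round(np.degrees(np.arctan2(m[1,1],m[0,1])),2),np.round(s['force'],1),round(s['width'],1),np.round(s['qpos'],2))
pickle.dump(s,open(f'pics/w_{tag}.pkl','wb'))
for n,x,y in zip(sys.argv[2::3],sys.argv[3::3],sys.argv[4::3]):
    print(n,*fit(n,'wrist',im,np.array([float(x),float(y),0]),0,s))
E
python3 look.py 1 foot 632.5 172.6
```

```text
2.4833 [633.7 171.2 171. ] x [ 0.    -0.001 -1.   ] yawy -0.53 [-0.5  0.6  0.6] 85.4 [-0.51  0.73  0.36  1.56 -0.3   0.9  -0.06]
foot [631.7 171.9] 0.0 area obs/model 2472 2808
```

Request:
{"api": "arm_command", "payload": {"series": [[1,-0.1,0.1,-3,0,0,0],[1,0,0,-3.5,0,0,0],[1,0,0,-3.5,0,0,0],[1,0,0,-2.5,0,0,0],[1,0,0,-2,0,0,0],[1,0,0,-1.4,0,0,0],[1,0,0,0,0,0,0],[0,0,0,0,0,0,0],[0,0,0,0,0,0,0],[0,0,0,0,0,0,0],[0,0,0,0,0,0,0],[0,0,0,0,0,0,0],[0,0,0,0,0,0,0]]}}

```text
clock: 3.62
eef_pos: [633.2, 175.3, 14.6]
tool_rot: [1.931, 1.567, 0.354]
force: [-0.6, 1.0, 6.4]
width: 45.9
```

Request:
{"api": "arm_command", "payload": {"series": [[0,0,0,0,0,0,0],[0,0,0,0.5,0,0,0],[0,0,0,2,0,0,0],[0,0,0,2,0,0,0],[0,0,0,2,0,0,0],[0,0,0,0,0,0,0]]}}

```text
clock: 4.12
eef_pos: [634.6, 175.3, 82.1]
tool_rot: [1.824, 1.563, 0.248]
force: [1.2, -0.0, 0.3]
width: 46.1
```

```bash
python3 look.py 2
```

```text
4.1167 [634.6 175.3  82.1] x [ 0.008  0.002 -1.   ] yawy -0.33 [ 1.2 -0.   0.3] 46.1 [-0.49  0.84  0.31  1.62 -0.35  0.73 -0.02]
```

View pics/w_2.png

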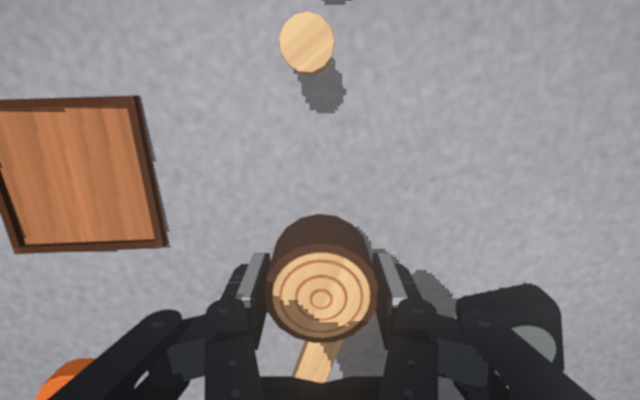

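Request:
{"api": "arm_command", "payload": {"series": [[0,-1.05,-3,0,0,0,0],[0,-1.05,-3,0,0,0,0],[0,-1.05,-3,0,0,0,0],[0,-1.05,-3,0,0,0,0],[0,-1.05,-3,0,0,0,0],[0,-1.05,-3,0,0,0,0],[0,-1.05,-3,0,0,0,0],[0,-1.05,-3,0,0,0,0],[0,-1.05,-3,0,0,0,0],[0,-1.05,-3,0,0,0,0],[0,-1.05,-3,0,0,0,0],[0,-1.05,-3,0,0,0,0],[0,-1.05,-3,0,0,0,0],[0,-1.05,-3,0,0,0,0],[0,-1.05,-3,0,0,0,0],[0,-1.05,-3,0,0,0,0],[0,0,0,0,0,0,0],[0,0,0,0,0,0,0]]}}

```text
clock: 5.67
eef_pos: [461.8, -307.5, 76.9]
tool_rot: [-1.136, 1.569, -2.717]
force: [1.2, 1.5, -0.9]
width: 46.1
```

```bash
python3 look.py 3
```

```text
5.6667 [ 461.8 -307.5   76.9] x [-0.001 -0.001 -1.   ] yawy -0.6 [ 1.2  1.5 -0.9] 46.1 [ 0.42  0.72  0.17  1.92 -0.23  0.52  0.74]
```

View pics/w_3.png

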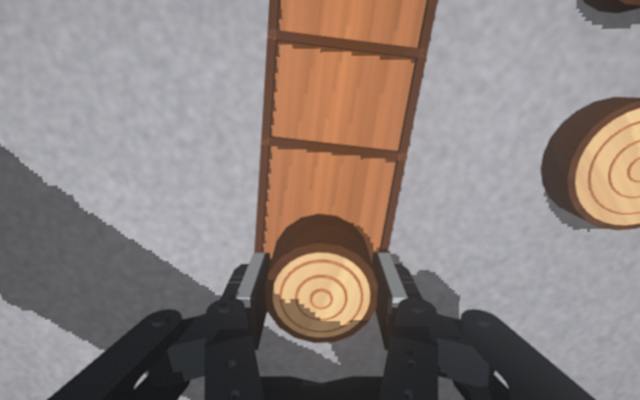

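Request:
{"api": "arm_command", "payload": {"series": [[0,0.1,0.1,-2,0,0,0],[0,0,0,-2,0,0,0],[0,0,0,-1.2,0,0,0],[0,0,0,-0.6,0,0,0],[0,0,0,-0.3,0,0,0],[0,0,0,0,0,0,0],[0,0,0,0,0,0,0],[0.8,0,0,0,0,0,0],[0.8,0,0,0,0,0,0],[0.8,0,0,0,0,0,0],[0.8,0,0,0,0,0,0],[0.8,0,0,0,0,0,0]]}}

```text
clock: 6.72
eef_pos: [464.7, -304.1, 16.2]
tool_rot: [-1.205, 1.571, -2.782]
force: [0.1, -0.3, 0.5]
width: 68.5
```

Request:
{"api": "arm_command", "payload": {"series": [[0.8,0,0,1.5,0,0,0],[0.8,0,0,3.5,0,0,0],[0.8,0,0,3.5,0,0,0],[0.8,0,0,3.5,0,0,0],[0.8,1.03,3.6,0,0,0,0],[0.8,1.03,3.6,0,0,0,0],[0.8,1.03,3.6,0,0,0,0],[0.8,1.03,3.6,0,0,0,0],[0.8,1.03,3.6,0,0,0,0],[0.8,1.03,3.6,0,0,0,0],[0.8,1.03,3.6,0,0,0,0],[0.8,1.03,3.6,0,0,0,0],[0.8,1.03,3.6,0,0,0,0],[0.8,1.03,3.6,0,0,0,0],[0.8,1.03,3.6,0,0,0,0],[0.8,1.03,3.6,0,0,0,0],[0.8,1.03,3.6,0,0,0,0],[0.8,1.03,3.6,0,0,0,0],[0.8,1.03,3.6,0,0,0,0],[0.8,1.03,3.6,0,0,0,0]]}}

```text
clock: 8.38
eef_pos: [629.4, 273.8, 136.1]
tool_rot: [-1.024, 1.57, -2.6]
force: [0.6, -0.0, 0.3]
width: 68.1
```

Request:
{"api": "arm_command", "payload": {"series": [[0.8,0,0,0,0,0,0],[0.8,0,0,0,0,0,0]]}}

```text
clock: 8.55
eef_pos: [628.6, 275.6, 135.3]
tool_rot: [-2.546, 1.569, 2.166]
force: [-0.6, 0.0, -0.3]
width: 68.1
```

```bash
python3 look.py 4 stem 629 274; python3 -c "
from fit import *
im=ctrl.get_image('top'); cv2.imwrite('pics/top1.png',im)
print(obsmask(im,(440,270))[1:])
cv2.imwrite('pics/top1c.png',cv2.resize(im[160:290,180:470],None,fx=2.75,fy=2.75,interpolation=2))"
```

```text
8.55 [628.6 275.6 135.3] x [-0.001  0.001 -1.   ] yawy -0.02 [-0.6  0.  -0.3] 68.1 [-0.62  0.8   0.31  1.5  -0.29  0.89 -0.22]
stem [628.3 273.5] 0.0 area obs/model 1446 1567
(array([407.76020265, 254.04137349]), array([ 355,  230,  107,   49, 3553], dtype=int32))
```

View pics/w_4.png

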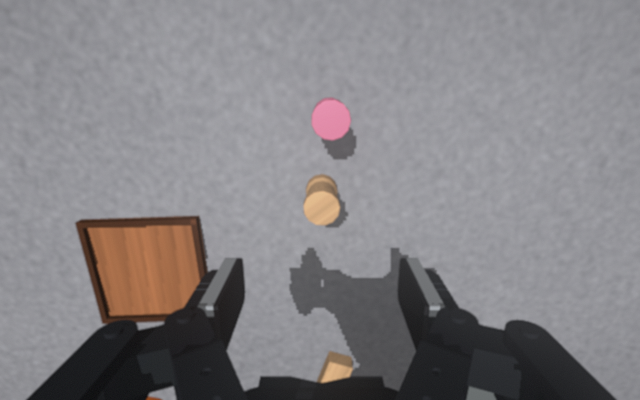

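View pics/top1c.png

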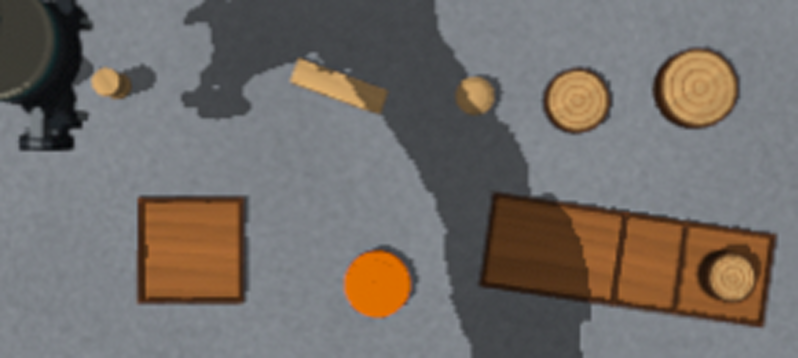

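Request:
{"api": "arm_command", "payload": {"series": [[0.8,0,0.2,-2,0,0,0],[0.8,0,0,-3,0,0,0],[0.8,0,0,-3,0,0,0],[0.8,0,0,-2.5,0,0,0],[0.8,0,0,-1.5,0,0,0],[0.8,0,0,-1,0,0,0],[0.8,0,0,0,0,0,0],[0,0,0,0,0,0,0],[0,0,0,0,0,0,0],[0,0,0,0,0,0,0],[0,0,0,0,0,0,0],[0,0,0,0,0,0,0],[0,0,0,0,0,0,0],[0,0,0,0,0,0,0],[0,0,0,0,0,0,0]]}}

```text
clock: 9.9
eef_pos: [630.4, 274.3, 8.2]
tool_rot: [2.014, 1.568, 0.438]
force: [-0.3, 0.1, 6.5]
width: 23.9
```

Request:
{"api": "arm_command", "payload": {"series": [[0,0,0,0.5,0,0,0],[0,0,0,2.5,0,0,0],[0,0,0,3,0,0,0],[0,0,0,3,0,0,0],[0,0,0,0,0,0,0]]}}

```text
clock: 10.32
eef_pos: [633.7, 275.1, 103.3]
tool_rot: [1.951, 1.559, 0.374]
force: [0.9, 0.5, -0.2]
width: 24.0
```

```bash
python3 look.py 5
```

```text
10.3167 [633.7 275.1 103.3] x [ 0.011  0.004 -1.   ] yawy -0.32 [ 0.9  0.5 -0.2] 24.0 [-0.61  0.84  0.3   1.52 -0.3   0.82 -0.21]
```

View pics/w_5.png

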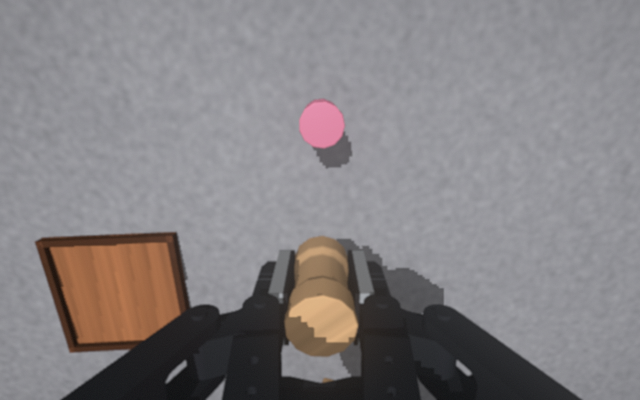

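Request:
{"api": "arm_command", "payload": {"series": [[0,-0.97,-3.18,0,0,0,0],[0,-0.97,-3.18,0,0,0,0],[0,-0.97,-3.18,0,0,0,0],[0,-0.97,-3.18,0,0,0,0],[0,-0.97,-3.18,0,0,0,0],[0,-0.97,-3.18,0,0,0,0],[0,-0.97,-3.18,0,0,0,0],[0,-0.97,-3.18,0,0,0,0],[0,-0.97,-3.18,0,0,0,0],[0,-0.97,-3.18,0,0,0,0],[0,-0.97,-3.18,0,0,0,0],[0,-0.97,-3.18,0,0,0,0],[0,-0.97,-3.18,0,0,0,0],[0,-0.97,-3.18,0,0,0,0],[0,-0.97,-3.18,0,0,0,0],[0,-0.97,-3.18,0,0,0,0],[0,0,0,0,0,0,0],[0,0,0,-2,0,0,0],[0,0,0,-2,0,0,0],[0,0,0,0,0,0,0]]}}

```text
clock: 12.03
eef_pos: [471.7, -233.6, 53.2]
tool_rot: [-2.057, 1.564, 2.649]
force: [-0.1, 1.8, -0.1]
width: 24.2
```

```bash
python3 look.py 6
```

```text
12.0333 [ 471.7 -233.6   53.2] x [-0.006  0.003 -1.   ] yawy -0.34 [-0.1  1.8 -0.1] 24.2 [ 0.32  0.74  0.14  2.   -0.22  0.43  0.62]
```

View pics/w_6.png

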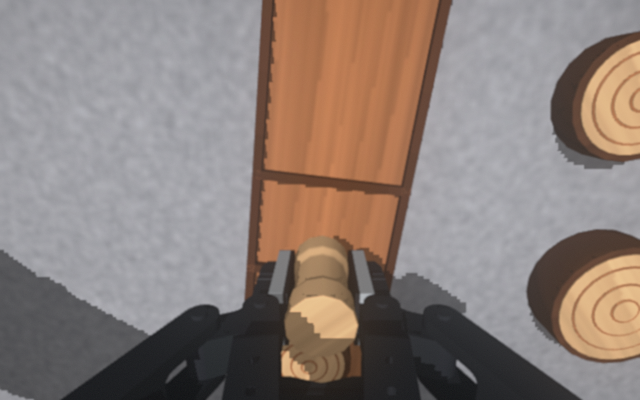

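Request:
{"api": "arm_command", "payload": {"series": [[0,0,0,-2,0,0,0],[0,0,0,-1.3,0,0,0],[0,0,0,-0.7,0,0,0],[0,0,0,-0.4,0,0,0],[0,0,0,0,0,0,0],[0,0,0,0,0,0,0],[0,0,0,0,0,0,0]]}}

```text
clock: 12.67
eef_pos: [474.8, -235.2, 13.1]
tool_rot: [1.118, 1.569, -0.459]
force: [0.1, 0.7, -0.1]
width: 23.8
```

Request:
{"api": "arm_command", "payload": {"series": [[0,0,0,-0.15,0,0,0],[0,0,0,0,0,0,0],[0.4,0,0,0,0,0,0],[0.55,0,0,0,0,0,0],[0.55,0,0,0,0,0,0],[0.55,0,0,0,0,0,0],[0.55,0,0,0,0,0,0],[0.55,0,0,2,0,0,0],[0.55,0,0,3,0,0,0],[0.55,0,0,3,0,0,0],[0.55,0,0,2.5,0,0,0],[0.55,0,0,0,0,0,0]]}}

```text
clock: 13.67
eef_pos: [476.9, -236.5, 120.2]
tool_rot: [1.147, 1.562, -0.43]
force: [1.5, -0.6, -0.1]
width: 46.7
```

```bash
python3 look.py 7
```

```text
13.6667 [ 476.9 -236.5  120.2] x [ 0.008 -0.003 -1.   ] yawy -0.33 [ 1.5 -0.6 -0.1] 46.7 [ 0.29  0.62  0.18  1.96 -0.2   0.56  0.6 ]
```

View pics/w_7.png

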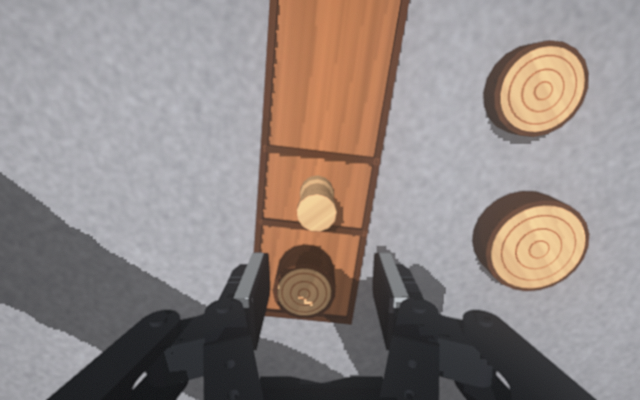

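Request:
{"api": "arm_command", "payload": {"series": [[0.7,1.325,2.48,0,0,0,-1.55],[0.7,1.325,2.48,0,0,0,-1.55],[0.7,1.325,2.48,0,0,0,-1.55],[0.7,1.325,2.48,0,0,0,-1.55],[0.7,1.325,2.48,0,0,0,-1.55],[0.7,1.325,2.48,0,0,0,-1.55],[0.7,1.325,2.48,0,0,0,-1.55],[0.7,1.325,2.48,0,0,0,-1.55],[0.7,1.325,2.48,0,0,0,-1.55],[0.7,1.325,2.48,0,0,0,-1.55],[0.7,1.325,2.48,0,0,0,-1.55],[0.7,1.325,2.48,0,0,0,-1.55],[0.7,0,0,0,0,0,0],[0.7,0,0,0,0,0,0]]}}

```text
clock: 14.88
eef_pos: [632.6, 65.2, 114.0]
tool_rot: [-1.444, 1.569, 2.943]
force: [0.7, -0.3, 0.6]
width: 60.0
```

```bash
python3 look.py 8
```

```text
14.8833 [632.6  65.2 114. ] x [-0.002  0.    -1.   ] yawy -18.68 [ 0.7 -0.3  0.6] 60.0 [-0.35  0.77  0.35  1.67 -0.35  0.77 -0.17]
```

View pics/w_8.png

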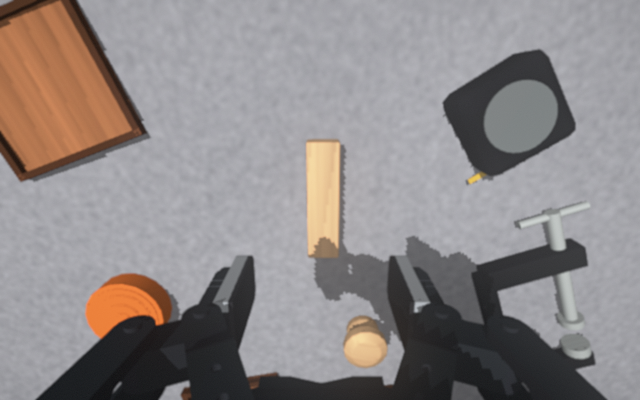

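Run:
```python
from fit import *
s=pickle.load(open('pics/w_8.pkl','rb'))
for uv in [(322,140),(325,257),(308,200),(341,200)]: print(unproj('wrist',uv,16,s))
print(proj('wrist',[s['eef_pos'][0],s['eef_pos'][1],16],s))
```

```text
[646.69087475 106.72957795  16.        ]
[620.09543215  20.54688346  16.        ]
[623.02037006  68.56546473  16.        ]
[645.89621974  60.84449526  16.        ]
[321.934755   200.13833023]
```

Request:
{"api": "arm_command", "payload": {"series": [[0.7,0,0.1,-2,0,0,0],[0.7,0,0,-3,0,0,0],[0.7,0,0,-3,0,0,0],[0.7,0,0,-1.8,0,0,0],[0.7,0,0,-0.9,0,0,0],[0.7,0,0,-0.3,0,0,0],[0.7,0,0,0,0,0,0],[0,0,0,0,0,0,0],[0,0,0,0,0,0,0],[0,0,0,0,0,0,0],[0,0,0,0,0,0,0],[0,0,0,0,0,0,0],[0,0,0,0,0,0,0],[0,0,0,0,0,0,0]]}}

```text
clock: 16.1
eef_pos: [634.3, 63.6, 7.5]
tool_rot: [1.972, 1.568, 0.071]
force: [-0.8, -0.4, 6.5]
width: 22.2
```

Request:
{"api": "arm_command", "payload": {"series": [[0,0,0,0.5,0,0,0],[0,0,0,2.5,0,0,0],[0,0,0,2.5,0,0,0],[0,0,0,1.5,0,0,0],[0,0,0,0,0,0,0]]}}

```text
clock: 16.52
eef_pos: [635.9, 63.7, 79.8]
tool_rot: [1.993, 1.564, 0.092]
force: [-0.3, 0.7, -0.7]
width: 22.1
```

```bash
python3 look.py 9
```

```text
16.5167 [635.9  63.7  79.8] x [ 0.007  0.001 -1.   ] yawy -18.92 [-0.3  0.7 -0.7] 22.1 [-0.33  0.82  0.32  1.68 -0.37  0.69 -0.15]
```

View pics/w_9.png

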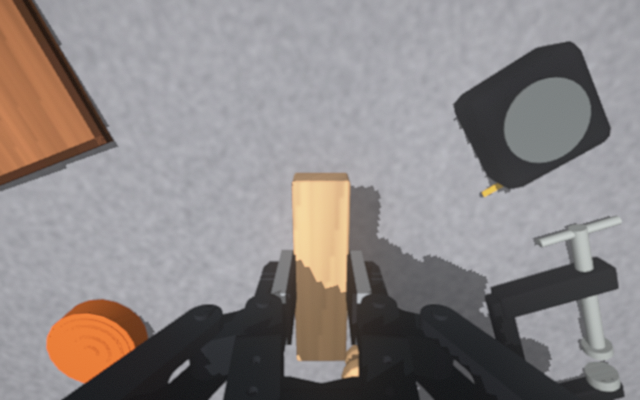

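Request:
{"api": "arm_command", "payload": {"series": [[0,-1.47,-2.07,0,0,0,1.16],[0,-1.47,-2.07,0,0,0,1.16],[0,-1.47,-2.07,0,0,0,1.16],[0,-1.47,-2.07,0,0,0,1.16],[0,-1.47,-2.07,0,0,0,1.16],[0,-1.47,-2.07,0,0,0,1.16],[0,-1.47,-2.07,0,0,0,1.16],[0,-1.47,-2.07,0,0,0,1.16],[0,-1.47,-2.07,0,0,0,1.16],[0,-1.47,-2.07,0,0,0,1.16],[0,0,0,0,0,0,0],[0,0,0,-2,0,0,0],[0,0,0,0,0,0,0],[0,0,0,0,0,0,0]]}}

```text
clock: 17.73
eef_pos: [485.1, -142.6, 54.8]
tool_rot: [-1.85, 1.567, 2.735]
force: [-0.3, -0.2, -0.9]
width: 21.9
```

```bash
python3 look.py 10
```

```text
17.7333 [ 485.1 -142.6   54.8] x [-0.003  0.001 -1.   ] yawy -7.31 [-0.3 -0.2 -0.9] 21.9 [ 0.12  0.72  0.16  2.06 -0.28  0.39  0.38]
```

View pics/w_10.png

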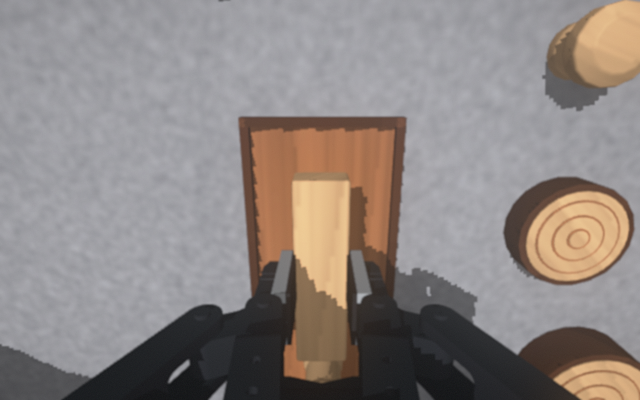

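Request:
{"api": "arm_command", "payload": {"series": [[0,0,0,-2,0,0,0],[0,0,0,-1.4,0,0,0],[0,0,0,-0.7,0,0,0],[0,0,0,-0.3,0,0,0],[0,0,0,0,0,0,0],[0,0,0,0,0,0,0],[0.4,0,0,0,0,0,0],[0.5,0,0,0,0,0,0],[0.5,0,0,0,0,0,0],[0.5,0,0,0,0,0,0],[0.5,0,0,0,0,0,0],[0.5,0,0,2,0,0,0],[0.5,0,0,3,0,0,0],[0.5,0,0,3,0,0,0],[0.5,0,0,2,0,0,0],[0.5,0,0,0,0,0,0]]}}

```text
clock: 19.12
eef_pos: [488.7, -144.2, 115.6]
tool_rot: [1.451, 1.563, -0.248]
force: [1.1, -0.4, 0.8]
width: 43.0
```

```bash
python3 look.py 11
```

```text
19.1167 [ 488.7 -144.2  115.6] x [ 0.007 -0.002 -1.   ] yawy -7.33 [ 1.1 -0.4  0.8] 43.0 [ 0.08  0.61  0.22  2.02 -0.25  0.52  0.36]
```

View pics/w_11.png

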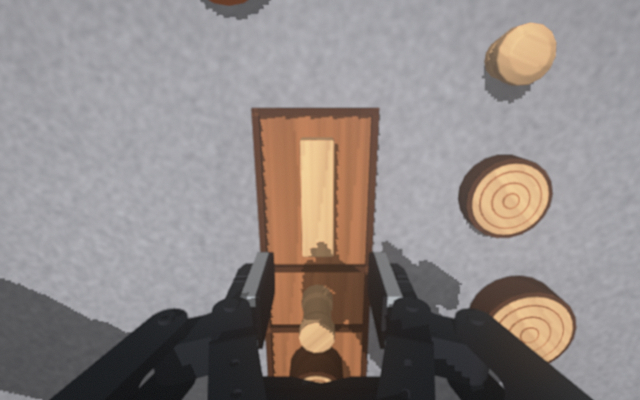

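Request:
{"api": "arm_command", "payload": {"series": [[1,2.8,-0.38,0,0,0,1.5],[1,2.8,-0.38,0,0,0,1.5],[1,2.8,-0.38,0,0,0,1.5],[1,2.8,-0.38,0,0,0,1.5],[1,2.8,-0.38,0,0,0,1.5],[1,0,0,0,0,0,0],[1,0,0,0,0,0,0]]}}

```text
clock: 19.75
eef_pos: [626.3, -162.1, 109.9]
tool_rot: [-1.934, 1.569, 2.782]
force: [-0.2, 0.0, -0.6]
width: 85.2
```

```bash
python3 look.py 12 disc 626 -162 knob 627 -64
```

```text
19.75 [ 626.3 -162.1  109.9] x [-0.002  0.001 -1.   ] yawy 0.21 [-0.2  0.  -0.6] 85.2 [ 0.09  0.77  0.2   1.63 -0.21  0.76  0.39]
disc [ 625.2 -162. ] 0.0 area obs/model 5468 5916
knob [626.3 -64.4] 0.0 area obs/model 2933 3077
```

View pics/w_12.png

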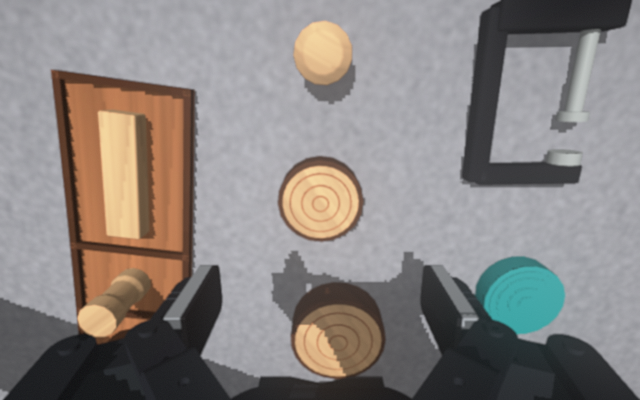

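Request:
{"api": "arm_command", "payload": {"series": [[1,0,0,-2,0,0,0],[1,0,0,-3,0,0,0],[1,0,0,-3,0,0,0],[1,0,0,-1.7,0,0,0],[1,0,0,-0.75,0,0,0],[1,0,0,-0.3,0,0,0],[1,0,0,0,0,0,0],[0,0,0,0,0,0,0],[0,0,0,0,0,0,0],[0,0,0,0,0,0,0],[0,0,0,0,0,0,0],[0,0,0,0,0,0,0],[0,0,0,0,0,0,0]]}}

```text
clock: 20.88
eef_pos: [627.2, -162.7, 6.7]
tool_rot: [1.368, 1.568, -0.2]
force: [-1.3, -0.3, 6.8]
width: 58.9
```

Request:
{"api": "arm_command", "payload": {"series": [[0,0,0,0.5,0,0,0],[0,0,0,2,0,0,0],[0,0,0,2.5,0,0,0],[0,0,0,3,0,0,0],[0,0,0,0,0,0,0]]}}

```text
clock: 21.3
eef_pos: [630.4, -163.8, 90.9]
tool_rot: [1.313, 1.56, -0.255]
force: [0.5, -0.2, -0.4]
width: 58.8
```

```bash
python3 look.py 13
```

```text
21.3 [ 630.4 -163.8   90.9] x [ 0.011 -0.003 -1.   ] yawy 0.18 [ 0.5 -0.2 -0.4] 58.8 [ 0.1   0.8   0.2   1.64 -0.22  0.71  0.4 ]
```

View pics/w_13.png

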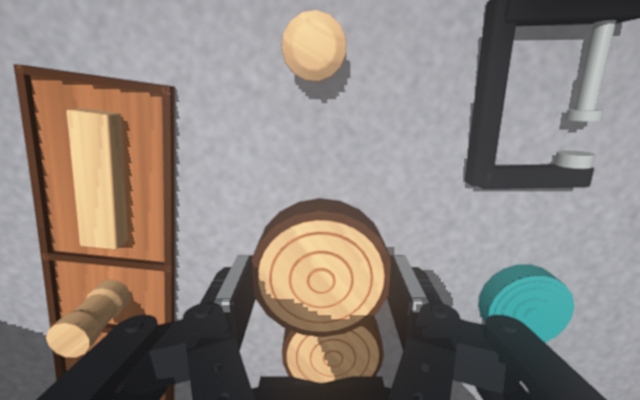

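Request:
{"api": "arm_command", "payload": {"series": [[0,-1.25,3,0,0,0,0],[0,-1.25,3,0,0,0,0],[0,-1.25,3,0,0,0,0],[0,-1.25,3,0,0,0,0],[0,-1.25,3,0,0,0,0],[0,-1.25,3,0,0,0,0],[0,-1.25,3,0,0,0,0],[0,-1.25,3,0,0,0,0],[0,-1.25,3,0,0,0,0],[0,-1.25,3,0,0,0,0],[0,-1.25,3,0,0,0,0],[0,-1.25,3,0,0,0,0],[0,0,0,0,0,0,0],[0,0,0,-2,0,0,0],[0,0,0,-1.3,0,0,0],[0,0,0,0,0,0,0],[0,0,0,0,0,0,0]]}}

```text
clock: 22.77
eef_pos: [475.6, 197.1, 50.8]
tool_rot: [-1.151, 1.569, -2.719]
force: [0.7, -0.1, -0.7]
width: 58.9
```

```bash
python3 look.py 14
```

```text
22.7667 [475.6 197.1  50.8] x [-0.002 -0.001 -1.   ] yawy 0.17 [ 0.7 -0.1 -0.7] 58.9 [-0.58  0.74  0.21  2.03 -0.36  0.41 -0.1 ]
```

View pics/w_14.png

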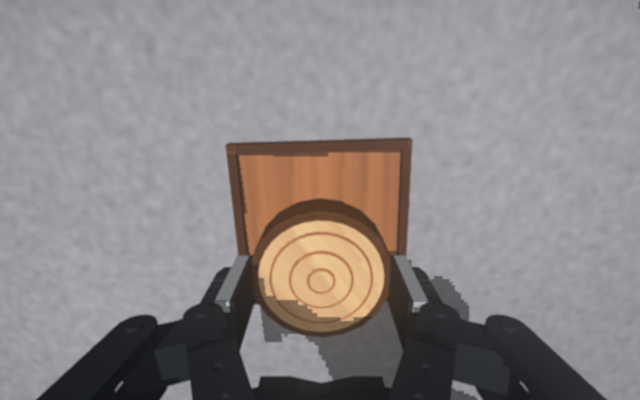

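Request:
{"api": "arm_command", "payload": {"series": [[0,0,0.1,-1.5,0,0,0],[0,0,0,-1.4,0,0,0],[0,0,0,-0.7,0,0,0],[0,0,0,-0.4,0,0,0],[0,0,0,0,0,0,0],[0,0,0,0,0,0,0]]}}

```text
clock: 23.32
eef_pos: [476.5, 198.5, 11.7]
tool_rot: [1.909, 1.57, 0.342]
force: [0.3, 0.2, -0.5]
width: 59.3
```

Request:
{"api": "arm_command", "payload": {"series": [[0,0,0,-0.1,0,0,0],[0,0,0,0,0,0,0],[0.9,0,0,0,0,0,0],[0.9,0,0,0,0,0,0],[0.9,0,0,0,0,0,0],[0.9,0,0,0,0,0,0],[0.9,0,0,0,0,0,0],[0.9,0,0,2,0,0,0],[0.9,0,0,3,0,0,0],[0.9,0,0,3,0,0,0],[0.9,0,0,3,0,0,0],[0.9,0,0,0,0,0,0],[0.9,0,0,0,0,0,0]]}}

```text
clock: 24.4
eef_pos: [477.3, 199.3, 121.9]
tool_rot: [2.05, 1.567, 0.483]
force: [0.2, 0.4, -0.9]
width: 77.0
```

```bash
python3 look.py 15
```

```text
24.4 [477.3 199.3 121.9] x [ 0.003  0.002 -1.   ] yawy 0.2 [ 0.2  0.4 -0.9] 77.0 [-0.64  0.62  0.29  2.   -0.31  0.56 -0.14]
```

View pics/w_15.png

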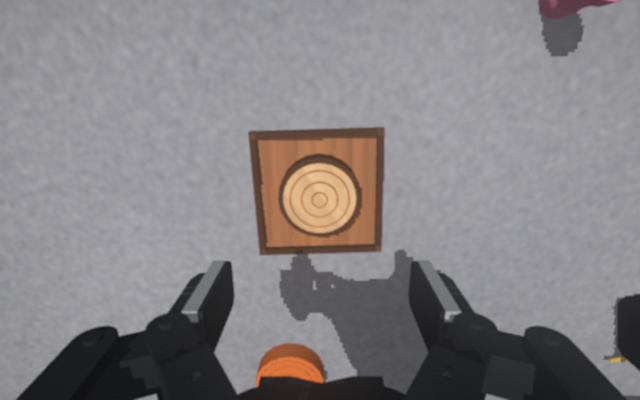

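Run:
```python
from fit import *
im=cv2.imread('pics/w_15.png'); s=pickle.load(open('pics/w_15.pkl','rb'))
hsv=cv2.cvtColor(im,cv2.COLOR_BGR2HSV)
m=((hsv[...,2]>175)&(hsv[...,1]>50)).astype(np.uint8); m=cv2.morphologyEx(m,cv2.MORPH_CLOSE,np.ones((7,7)))
n,l,st,ce=cv2.connectedComponentsWithStats(m)
for i in range(1,n):
    if st[i,4]>1000: print(st[i],ce[i],unproj('wrist',ce[i],21,s))
print(unproj('wrist',(319.5,199.5),21,s))
```

```text
[ 271  142   85  103 4835] [313.87652534 198.19069286] [471.89167259 200.01428577  21.        ]
[ 255  357   68   30 1055] [289.81611374 368.95829384] [450.42732548  42.93672335  21.        ]
[476.05124052 199.00406564  21.        ]
```

Request:
{"api": "arm_command", "payload": {"series": [[0.8,1.67,-2.92,0,0,0,0],[0.8,1.67,-2.92,0,0,0,0],[0.8,1.67,-2.92,0,0,0,0],[0.8,1.67,-2.92,0,0,0,0],[0.8,1.67,-2.92,0,0,0,0],[0.8,1.67,-2.92,0,0,0,0],[0.8,1.67,-2.92,0,0,0,0],[0.8,1.67,-2.92,0,0,0,0],[0.8,1.67,-2.92,0,0,0,0],[0.8,0,0,0,0,0,0],[0.8,0,0,0,0,0,0],[0.8,0,0,0,0,0,0]]}}

```text
clock: 25.45
eef_pos: [625.1, -63.5, 118.5]
tool_rot: [-1.928, 1.567, 2.788]
force: [0.1, 0.5, -0.0]
width: 68.5
```

```bash
python3 look.py 16 knob 627 -64
```

```text
25.45 [625.1 -63.5 118.5] x [-0.003  0.001 -1.   ] yawy 0.16 [ 0.1  0.5 -0. ] 68.5 [-0.09  0.75  0.25  1.68 -0.25  0.75  0.28]
knob [626.4 -64.3] 0.0 area obs/model 1883 2023
```

View pics/w_16.png

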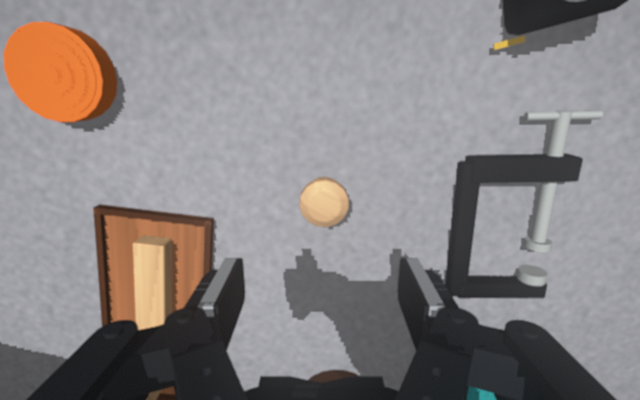

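Request:
{"api": "arm_command", "payload": {"series": [[0.8,0,0,-2,0,0,0],[0.8,0,0,-3,0,0,0],[0.8,0,0,-3,0,0,0],[0.8,0,0,-2,0,0,0],[0.8,0,0,-1,0,0,0],[0.8,0,0,-0.5,0,0,0],[0.8,0,0,0,0,0,0],[0,0,0,0,0,0,0],[0,0,0,0,0,0,0],[0,0,0,0,0,0,0],[0,0,0,0,0,0,0],[0,0,0,0,0,0,0],[0,0,0,0,0,0,0],[0,0,0,0,0,0,0]]}}

```text
clock: 26.67
eef_pos: [627.6, -64.1, 7.2]
tool_rot: [1.634, 1.568, 0.066]
force: [-0.4, 0.8, 5.9]
width: 33.0
```

Request:
{"api": "arm_command", "payload": {"series": [[0,0,0,0.5,0,0,0],[0,0,0,2,0,0,0],[0,0,0,3,0,0,0],[0,0,0,2.5,0,0,0],[0,0,0,0,0,0,0],[0,0,0,0,0,0,0]]}}

```text
clock: 27.17
eef_pos: [628.0, -64.4, 87.6]
tool_rot: [1.504, 1.566, -0.064]
force: [0.2, -0.9, -0.5]
width: 32.9
```

```bash
python3 look.py 17
```

```text
27.1667 [628.  -64.4  87.6] x [ 0.004 -0.    -1.   ] yawy 0.18 [ 0.2 -0.9 -0.5] 32.9 [-0.08  0.79  0.23  1.7  -0.26  0.68  0.29]
```

View pics/w_17.png

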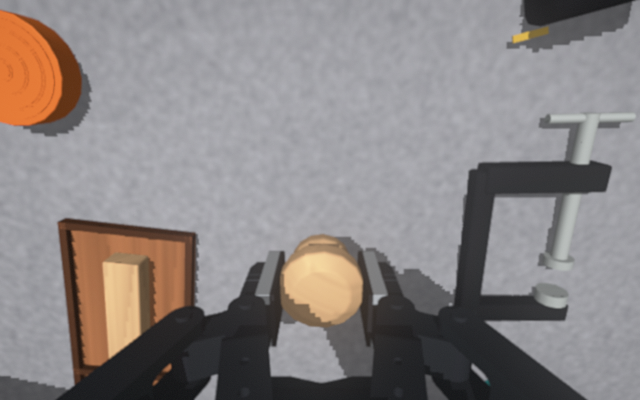

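Request:
{"api": "arm_command", "payload": {"series": [[0,-1.67,2.92,0,0,0,0],[0,-1.67,2.92,0,0,0,0],[0,-1.67,2.92,0,0,0,0],[0,-1.67,2.92,0,0,0,0],[0,-1.67,2.92,0,0,0,0],[0,-1.67,2.92,0,0,0,0],[0,-1.67,2.92,0,0,0,0],[0,-1.67,2.92,0,0,0,0],[0,-1.67,2.92,0,0,0,0],[0,0,0,0,0,0,0],[0,0,0,-2,0,0,0],[0,0,0,-2,0,0,0],[0,0,0,-0.8,0,0,0],[0,0,0,0,0,0,0],[0,0,0,0,0,0,0],[0,0,0,0,0,0,0]]}}

```text
clock: 28.55
eef_pos: [476.6, 198.3, 37.7]
tool_rot: [1.658, 1.57, 0.09]
force: [-0.4, 0.8, -0.5]
width: 33.2
```

```bash
python3 look.py 18; python3 -c "
from h import *
im=ctrl.get_image('scene'); cv2.imwrite('pics/scene18.png',cv2.resize(im[140:280,340:500],None,fx=4,fy=4,interpolation=2))"
```

```text
28.55 [476.6 198.3  37.7] x [ 0.  0. -1.] yawy 0.14 [-0.4  0.8 -0.5] 33.2 [-0.59  0.76  0.21  2.04 -0.39  0.38 -0.06]
```

View pics/w_18.png

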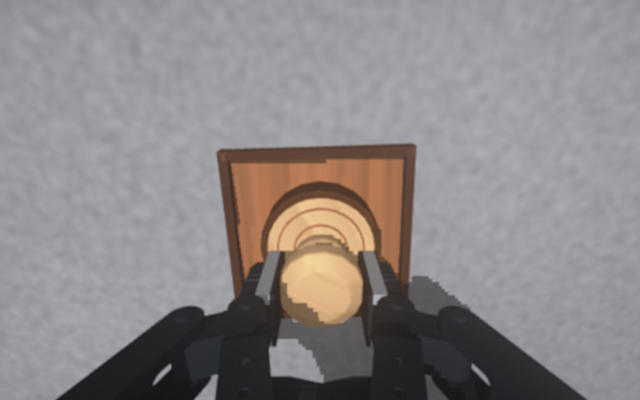

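View pics/scene18.png

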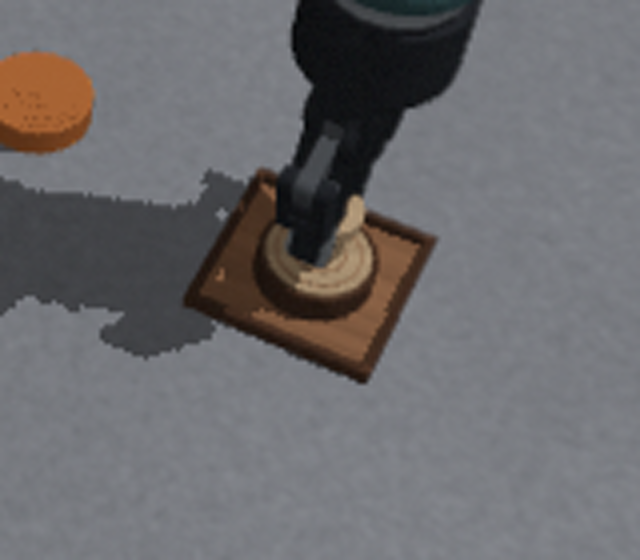

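Request:
{"api": "arm_command", "payload": {"series": [[0,0,0,-0.4,0,0,0],[0,0,0,-0.3,0,0,0],[0,0,0,0,0,0,0],[0,0,0,0,0,0,0],[0,0,0,0,0,0,0]]}}

```text
clock: 29.07
eef_pos: [476.2, 198.6, 30.3]
tool_rot: [-2.538, 1.571, 2.178]
force: [-0.2, 0.2, -0.4]
width: 33.2
```

Request:
{"api": "arm_command", "payload": {"series": [[0,0,0,-0.1,0,0,0],[0,0,0,0,0,0,0],[0,0,0,0,0,0,0]]}}

```text
clock: 29.32
eef_pos: [476.2, 198.6, 29.3]
tool_rot: [-1.666, 1.571, 3.05]
force: [0.1, -0.3, -0.2]
width: 33.1
```

Request:
{"api": "arm_command", "payload": {"series": [[0,0,0,-0.1,0,0,0],[0,0,0,0,0,0,0],[0,0,0,0,0,0,0]]}}

```text
clock: 29.57
eef_pos: [476.2, 198.6, 28.3]
tool_rot: [-1.804, 1.571, 2.912]
force: [1.1, 0.9, -0.1]
width: 33.3
```

Request:
{"api": "arm_command", "payload": {"series": [[0,0,0,-0.05,0,0,0],[0,0,0,0,0,0,0],[0,0,0,0,0,0,0]]}}

```text
clock: 29.82
eef_pos: [476.2, 198.7, 28.1]
tool_rot: [2.737, 1.571, 1.169]
force: [-1.5, -0.0, 5.1]
width: 33.3
```

Contact (5 N). Release and rise.

Request:
{"api": "arm_command", "payload": {"series": [[0.45,0,0,0,0,0,0],[0.5,0,0,0,0,0,0],[0.6,0,0,0,0,0,0],[0.7,0,0,0,0,0,0],[0.7,0,0,0,0,0,0],[0.7,0,0,1,0,0,0],[0.7,0,0,2.5,0,0,0],[0.7,0,0,3,0,0,0],[0.7,0,0,3,0,0,0],[0.7,0,0,0,0,0,0],[0.7,0,0,0,0,0,0]]}}

```text
clock: 30.73
eef_pos: [477.4, 199.3, 125.0]
tool_rot: [2.049, 1.566, 0.481]
force: [-0.9, -0.8, -0.0]
width: 59.8
```

```bash
python3 look.py 19
```

```text
30.7333 [477.4 199.3 125. ] x [ 0.004  0.002 -1.   ] yawy 0.19 [-0.9 -0.8 -0. ] 59.8 [-0.66  0.62  0.31  2.   -0.33  0.57 -0.12]
```

View pics/w_19.png

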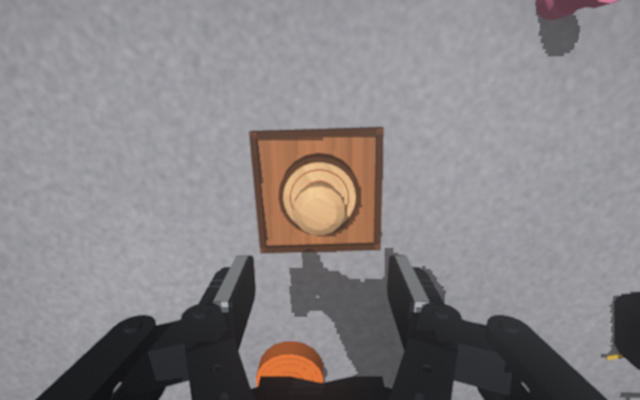

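Request:
{"api": "arm_command", "payload": {"series": [[0.7,2,0,3,0,0,0],[0.7,3,0,3,0,0,0],[0.7,3,0,3,0,0,0],[0.7,3,-1.5,0,0,0,0],[0.7,3,-2,0,0,0,0],[0.7,0,-2,0,0,0,0],[0.7,0,0,0,0,0,0],[0.7,0,0,0,0,0,0]]}}

```text
clock: 31.45
eef_pos: [614.3, 141.8, 210.1]
tool_rot: [-1.239, 1.567, -2.81]
force: [-0.5, -0.2, -0.6]
width: 59.9
```

Run:
```python
from fit import *
s=pickle.load(open('pics/w_19.pkl','rb'))
print('knob head expected',proj('wrist',[476,199,21+23],s),'top rim',proj('wrist',[476,199,53],s))
for n in('top','scene'):
    im=ctrl.get_image(n); cv2.imwrite(f'pics/{n}_end.png',im)
    o=im[150:290,170:480] if n=='top' else im[90:310,150:480]
    cv2.imwrite(f'pics/{n}_endc.png',cv2.resize(o,None,fx=2.4,fy=2.4,interpolation=2))
```

```text
knob head expected [319.16907035 208.6148726 ] top rim [319.16749051 213.19878539]
```

View pics/top_endc.png

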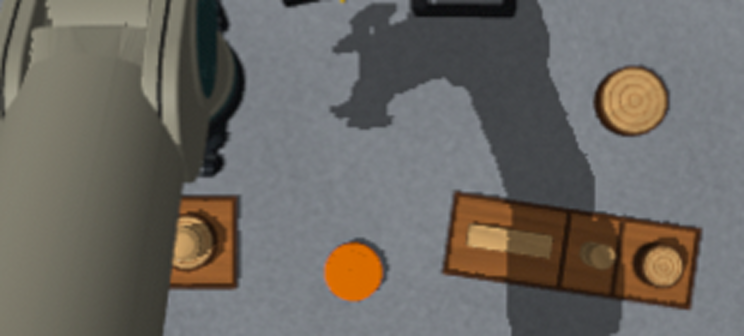

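View pics/scene_endc.png

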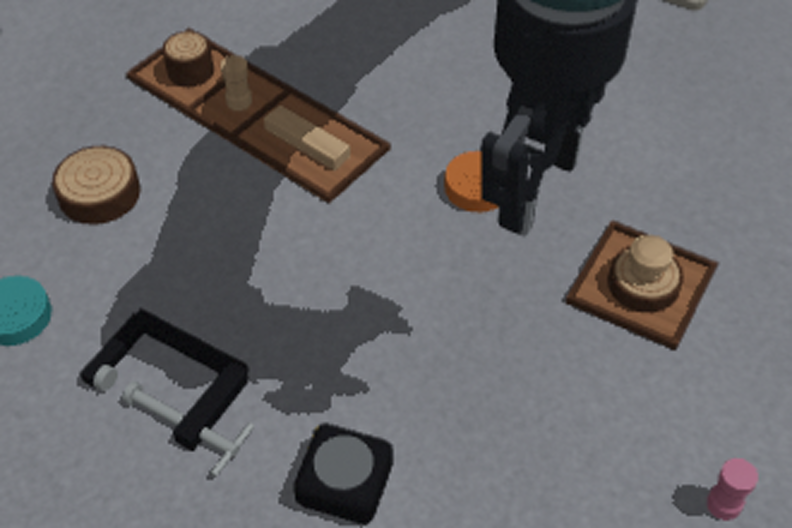

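```bash
python3 -c "
from cell import ctrl
print(ctrl.finish_job())"
```

```text
the job is handed in; nothing more can be done
None
```

Both kits are made up, and I handed the job in at about 31.5 s of the 115 s allowed. I worked in the order asked.

- **Ring-stand kit:** the foot is in the square end cell, the post stands upright in the middle cell, and the bar lies flat and lengthways in the long cell.
- **Jar-lid kit:** the thin slice lies flat in the middle of the square tray. The knob stands upright on it and was lowered until light contact (about 5 N) before I let go.

**Last checks:** the final scene picture shows all five parts in place and upright or flat, with the gripper clear of everything. It also shows the spare slice, clamp, tape measure, pink post and the orange and turquoise discs where they were at the start. The knob's head appeared at pixel (320, 209) in the wrist picture against (319, 209) predicted, so it is within about 1 mm of the middle of the slice.

**What the checks did not fully cover:**
- In the last top picture the arm hid part of the square tray, so there I relied on the wrist and scene views.
- On every grip the fingers read 2 to 3 mm narrower than the listed size, and the arm rose about 2 to 3 mm as they closed. I allowed for this in the placing heights from the post onward; the foot had already been set down.

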